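# Lift two food-processor discs out of a sprung cassette on a carrying rod and hang them up

### The arm

A 6-joint arm with a two-finger parallel gripper is mounted at the origin on a cart in front of the work surface, level with it; the furniture and walls round the work are solid. World frame = base frame: x ahead of the robot, y to its left, z up, the work surface at z = 0. Lengths are in m, angles in rad, forces in N, time in s.
With the tool pointing down it reaches from about 0.375 to 0.9 m from the base axis. Payload 3.1 kg.
Tool frame: the origin (TCP) lies on the centre line of the jaws, within the pads' length; the fingertips stand 14 mm ahead of it and the grasp point (between the pads) lies 5 mm behind it; y points along the fingers, z is the direction in which the jaws open and shut, and the axes are right-handed (so a half turn about y gives the same grasp; the last joint's range is limited). The gripper opens to 87 mm and grips with 3 to 60 N. Pads are 19 mm wide; open, the fingers measure 117 mm over their backs; the gripper's body (75 mm by 190 mm) begins 51 mm behind the grasp point.
Start: joints at [1.115, 0.527, 1.433, -0, 1.181, -0.178], TCP at [0.171, 0.601, 0.237] pointing down, gripper open.
Joint ranges: [-3.08, 3.08], [-0.75, 2.2], [0.22, 2.44], [-1.43, 4.57], [0, 2.65], [-2.85, 2.85]. Speed limits (rad/s): [2.79, 2.79, 3.14, 3.14, 3.14, 3.14].

### API

Orientations are given as a unit quaternion [x, y, z, w].
In Python, from rig import robot, vision gives the robot as it stands.
- The arm moves only by the shell command python3 -m crank 'ROWS' [FORCE]. ROWS is JSON, a list of rows, each a list of 7 numbers: the shift along the tool's x, y, z as a fraction of full scale, then the turn, a rotation vector about the tool's x, y, z as a fraction of full scale, then the gripper command: -1 is shut, 1 is fully open, values between are in proportion. In form: [[x, y, z, wx, wy, wz, grip], ...]. A call has 1 to 10 rows; each row is the pose to reach, as a shift and turn from the pose commanded when the call began, along the tool's axes at that moment, turning the shorter way round; what a row does not reach only later rows make up. Full scale, the value 1, is 50 cm for a shift and pi rad for a turn. A row lasts 1/8 s, in which the tool goes at most 62.5 mm and 10.7 degrees, less where a joint would pass 70% of its speed; a pose out of reach is approached as far as the arm can. A call with a number of a shift or a turn outside -1 to 1 is refused whole. A call with a gripper value outside its range is refused whole. The fingers move at their own pace and stop on an object; FORCE is the grip in N (left out, the last holds). Time passes only in rows, so rows that repeat a pose let the fingers close. It gives the time, the measured TCP pose, the force and the opening at its end, in the units of the state.
- robot.get_obs(): the state, without advancing time (a new reading comes with each control period).
- vision.camera(name): name is "scene" or "top" or "wrist"; returns the picture (400x640x3 uint8, blue, green, red); there is no depth.
- vision.camera_info(name): a dict with "vfov" (degrees; the focal length in pixels is half the picture's height over the tangent of half this angle, whatever the lens; pixels are square), "cx", "cy" (the principal point, pixels), "world_from_camera" (4x4, takes a point from camera to world coordinates); the wrist camera has in their place "tool_from_camera" (4x4, takes a point from camera to tool coordinates, whose origin is the TCP and whose axes are the tool frame's). Camera axes: x right, y up, looking along -z (the intrinsics and any distortion apply to the point x, -y, -z); pixel columns grow to the right and rows downward; lengths in m; the calibration is good to about 2 mm. A picture is of the moment at which its call begins: read the wrist's pose just before it. camera_info takes no time and is no camera call.
- robot.hand_in(): hands the job in, once; it reports no verdict.
The state is a dict: "time": time; "q": joint angles; "joint_velocities": joint speeds; "joint_torque": joint torques, N m; "position": TCP position; "tool_rot": TCP orientation; "ft_force": force on the tool from outside, world axes, zero at the start; "moment": the same for the moment, N m; "grip_width": finger opening in m.
Only numpy, scipy, OpenCV 4.12 (cv2) and the standard library are available. Lean on these libraries where they do the work, as an engineer would, in place of code of your own. Each camera call takes 0.05 s, during which the arm holds its last target.

### The job

Take the carrying rod off its forked stand and thread it straight down through both discs lying in the cassette, pressing lightly and turning it to feel for the slot in each disc's hub; then give it a quarter turn beneath the lower disc so that its lugs catch, lift both discs out together and hang the rod, with the discs on it, back in the fork of the stand. Never force the rod against the discs (a firm fingertip push, not more than about 2 kg), handle the discs only by means of the rod, and leave the other things where they are.

Things in the scene. Friction and masses are not known exactly. Their poses are not given: they have to be found in the camera images.
- rod: Steel carrying rod with a black grip, hanging in the stand. Origin on its axis at the underside of two lugs that point to its +y and -y; z up the rod. Lugs z 0 to 6 mm, 32 mm tip to tip, 8 mm wide (x). Shaft 14 mm in diameter to z 47, then 11 mm. Collar 28 mm in diameter, z 75 to 81, rests on the stand's prongs. A pointed nose reaches down to z -12. Mass 0.12 kg.
- rod_grip (a point): Middle of the rod's grip, 106 mm above the rod's origin: a block 14 mm thick (rod's x) by 22 mm wide (rod's y), z 81 to 132 mm in the rod's frame, just above the collar. Axes as the rod's.
- stand: Fixed forked stand: grey foot 130x100x10 mm, steel post 61 to 79 mm behind the seat (+x), two prongs with a 15 mm gap, seat studs at z 105 mm. Origin on the worktop below the seat; +x points from the open end to the post, so the rod leaves toward -x (sideways). Lips 6 mm high on the prongs, 19 to 25 mm before and behind the seat, hold the collar: raise it at least 8 mm to pass.
- stand_seat (a point): Seat of the fork: midway between the prongs at the height of the four small studs on them (105 mm), where the centre of the collar's underside rests when the rod hangs.
- cassette: Fixed disc cassette: grey base 120x120x8 mm, four thin steel guide posts toward the corners (53 mm from the centre, tops at z 78 mm) about 3 mm clear of the discs. Origin on the worktop under its centre, z up. The two discs lie flat in it, one on the other, on a black sprung ring.
- rest_top (a point): Centre of the top of the cassette's sprung ring when up, z 32 mm; ring bore 68 mm, and 24 mm free from here down to the base within it. The ring carries the discs; pressed by the rod it begins to yield at about 2 to 4 N, then 0.7 N more per mm, and meets a hard stop after 14 mm. It springs back up.
- disc_low: Lower disc, aluminium with short steel blades: 90 mm in diameter, 20 mm thick, about 0.2 kg. Origin at the centre of its underside, z up. Its steel hub, z 6 to 14 mm, has a central hole 17 mm across with two notches 12.5 mm wide that make a slot 38 mm long for the rod's lugs. The disc's rim carries the upper disc.
- low_hole (a point): Centre of the lower hub's hole, at its top face, 14 mm above the disc's underside; axes as the disc's. The hub swivels stiffly in the disc (0.12 N m): its slot lies along the disc's y axis turned by up to 0.8 rad either way, not measured, other for each disc. A lug pressed on the hub with 3 to 10 N slides over it without turning it.
- disc_top: Upper disc, like the lower one and lying on it, its underside 20 mm higher. Between the two hubs is 12 mm of free height, in which the lugs can be turned. Origin at the centre of its underside, z up.
- top_hole (a point): Centre of the upper hub's hole, at its top face, 14 mm above that disc's underside; axes as the disc's (not as the hub's). Its slot lies along the disc's y axis turned by its own unknown angle of up to 0.8 rad. The rod's shaft has about 1.5 mm of play all round in each hole.
- pepper_shaker: Pepper shaker with a grey top, 44x44x90 mm; bystander, to be left alone; origin at the centre of its underside.
- tealight: Tealight candle, 38x38x15 mm; bystander, to be left alone; origin at the centre of its underside.
- spice_jar: Spice jar with a yellow cap, 42x42x96 mm; bystander, to be left alone; origin at the centre of its underside.
- teaspoon: Steel teaspoon lying flat, 130x26x11 mm; bystander, to be left alone; origin at the centre of its underside.
There are look-alikes about, which are no part of the job. What is shaped like the disc_top but black or purple is not meant.

How it is judged:
On the way, in this order (a step that is already met when the one before it is completed fails the run):
1. the rod is through both discs in the cassette: its lugs are below the lower disc's hub (z of rod in the frame of disc_low below -0.001 m and horizontal distance between rod and disc_low below 0.006 m and horizontal distance between rod and disc_top below 0.006 m and horizontal distance between each of rod, disc_low and cassette below 0.012 m), for 0.1 s.
2. both discs are lifted clear of the cassette together, resting on the rod's lugs (height (world z) of disc_low above 0.082 m and z of disc_low in the frame of rod between -0.006 and 0.006 m and z of disc_top in the frame of rod between 0.013 and 0.028 m and horizontal distance between each of disc_low, disc_top and rod below 0.008 m), for 0.2 s.
At the end, for the whole second after the job is handed in: The rod hangs at rest in the fork (upright within 0.12 rad, within 12 mm sideways of the seat, origin 23 to 35 mm above the worktop) with both discs on it, centred within 8 mm: the lower one's origin within 6 mm of the rod's in height, the upper one's 13 to 28 mm above it (distance between stand_seat and rod between 0.067 and 0.083 m and horizontal distance between stand_seat and rod below 0.012 m and angle between rod's own z axis and vertical below 0.12 rad and height (world z) of rod between 0.023 and 0.035 m and z of disc_low in the frame of rod between -0.006 and 0.006 m and z of disc_top in the frame of rod between 0.013 and 0.028 m and horizontal distance between each of disc_low, disc_top and rod below 0.008 m and contact force between rod and stand above 1 N and linear speed of rod below 0.02 m/s and linear speed of each of disc_low, disc_top below 0.03 m/s); the robot touches nothing.
It fails at once if the rod presses on a disc with more than 22 N (contact force between rod and disc_low above 22 N or contact force between rod and disc_top above 22 N).
It fails at once if the fingers touch a disc (contact force between the fingers and disc_low above 0.5 N or contact force between the fingers and disc_top above 0.5 N).
It fails at once if a bystander is moved by more than 20 mm (distance of any of pepper_shaker, tealight, spice_jar, teaspoon from where it was at the start of the episode above 0.02 m).
It also fails if it takes over 72 s, if anything falls off the work surface, if the arm or the gripper's body presses on something with over 40 N, if the wrist force passes 120 N, or if a joint passes its speed limit or range.

## Working session

There is one attempt and no reset: what is moved stays moved. The work goes in short steps, Python scripts to look and compute and a shell command to move; the robot and the scene stay as the last step left them, time stands still between calls to the robot, and variables do not carry over. Pictures are saved under pics/ and viewed, and the job is handed in when it is done.

```bash
mkdir -p pics; ls; python3 - <<'E'
from rig import robot, vision
import cv2,json
o=robot.get_obs();print(o)
for n in ["scene","top","wrist"]:
    i=vision.camera_info(n);print(n,i)
    cv2.imwrite(f"pics/{n}0.png",vision.camera(n))
E
```

```text
pics
{'time': 0.0, 'q': array([ 1.11551647e+00,  5.28489071e-01,  1.43393891e+00, -2.80100095e-05,
        1.18137886e+00, -1.78512595e-01]), 'joint_velocities': array([-0.00293935,  0.00015076,  0.00277689, -0.00172317, -0.00026581,
       -0.00175607]), 'joint_torque': array([-3.10148152e-04, -4.40039027e+01, -1.76599056e+01,  6.33459887e-02,
        5.81306848e-02, -1.66247028e-04]), 'position': array([0.17044416, 0.60056085, 0.23554589]), 'tool_rot': array([ 0.70109382, -0.09777144,  0.09730096, -0.69960041]), 'ft_force': array([ 0.26378266, -0.1010333 , -0.16656209]), 'moment': array([ 0.06386173, -0.03726792, -0.03031368]), 'grip_width': 0.08701378246423967}
scene {'vfov': 55.64117897626125, 'cx': 319.24632035452345, 'cy': 195.2531178920212, 'world_from_camera': array([[-0.68400841,  0.61098824, -0.39852963,  0.09825656],
       [-0.72946129, -0.57613848,  0.36871491,  0.34435844],
       [-0.00432779,  0.54291604,  0.83977583,  0.91552203],
       [ 0.        ,  0.        ,  0.        ,  1.        ]])}
top {'vfov': 46.56944948421791, 'cx': 319.96532565002417, 'cy': 188.48616882805516, 'world_from_camera': array([[-0.01793357,  0.98038644, -0.19626722,  0.22844182],
       [-0.99937448, -0.02356065, -0.02637319, -0.01716805],
       [-0.0304801 ,  0.19567149,  0.98019571,  1.37421609],
       [ 0.        ,  0.        ,  0.        ,  1.        ]])}
wrist {'vfov': 58.949954357779, 'cx': 326.61696217566725, 'cy': 208.8666023151809, 'tool_from_camera': array([[-4.86154688e-04, -9.57501670e-01, -2.88427316e-01,
        -7.71134455e-02],
       [ 6.36108351e-04,  2.88426995e-01, -9.57501678e-01,
        -1.47977274e-01],
       [ 9.99999680e-01, -6.48964954e-04,  4.68854673e-04,
         3.92497302e-04],
       [ 0.00000000e+00,  0.00000000e+00,  0.00000000e+00,
         1.00000000e+00]])}
```

View pics/scene0.png

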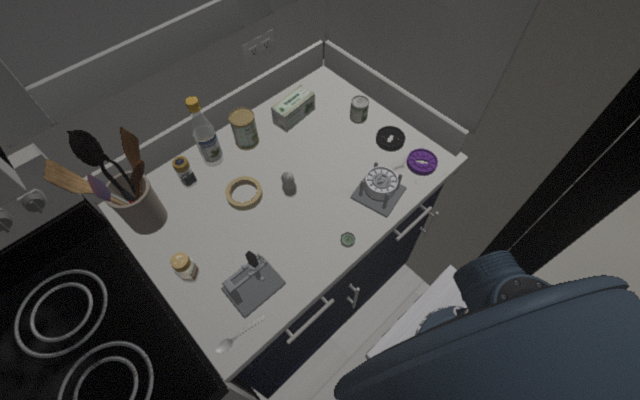

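View pics/top0.png

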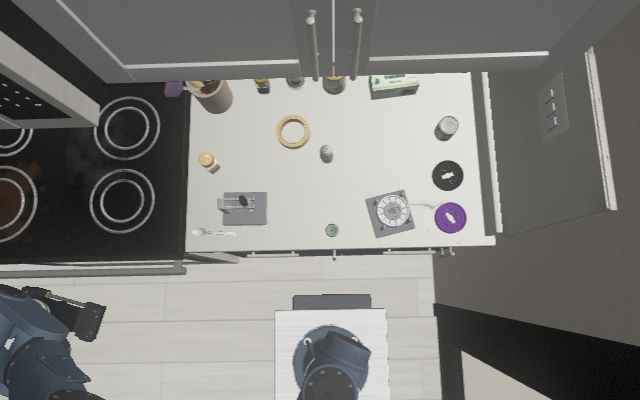

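View pics/wrist0.png

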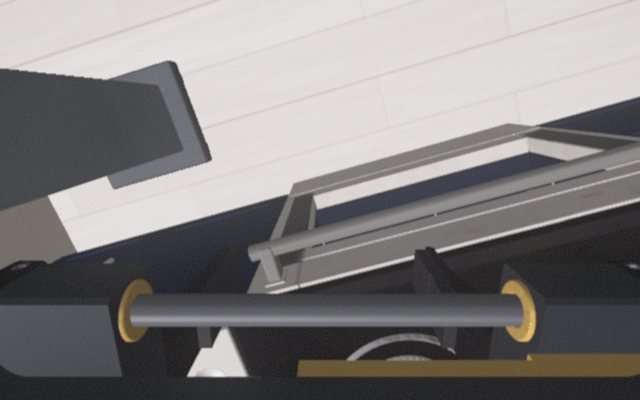

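The top view shows the stand with the rod at about (243,205) and a silver disc in the cassette at (392,211). A black disc at (447,176) and a purple one at (451,217) are the look-alikes, since they lie outside the cassette. Next I'll enlarge both areas.

```bash
cat > h.py <<'E'
import numpy as np,cv2
from rig import robot,vision
from scipy.spatial.transform import Rotation as R
def cam(name,obs=None):
    i=vision.camera_info(name)
    if name=='wrist':
        T=np.eye(4);o=obs or robot.get_obs();T[:3,:3]=R.from_quat(o['tool_rot']).as_matrix();T[:3,3]=o['position'];T=T@np.array(i['tool_from_camera'])
    else:T=np.array(i['world_from_camera'])
    f=200/np.tan(np.radians(i['vfov']/2));return f,i['cx'],i['cy'],T
def ray(c,u,v):
    f,cx,cy,T=c;d=T[:3,:3]@np.array([(u-cx)/f,-(v-cy)/f,-1]);return T[:3,3],d/np.linalg.norm(d)
def onz(c,u,v,z):
    o,d=ray(c,u,v);return o+d*(z-o[2])/d[2]
def proj(c,p):
    f,cx,cy,T=c;q=T[:3,:3].T@(np.array(p)-T[:3,3]);return np.array([cx+f*q[0]/-q[2],cy-f*q[1]/-q[2]])
def tri(c1,p1,c2,p2):
    o1,d1=ray(c1,*p1);o2,d2=ray(c2,*p2)
    s=np.linalg.lstsq(np.stack([d1,-d2],1),o2-o1,rcond=None)[0];a=o1+s[0]*d1;b=o2+s[1]*d2
    return (a+b)/2,np.linalg.norm(a-b)
E
python3 - <<'E'
import cv2
t=cv2.imread('pics/top0.png');s=cv2.imread('pics/scene0.png')
def crop(im,x,y,w,h,k):return cv2.resize(im[y:y+h,x:x+w],None,fx=k,fy=k,interpolation=cv2.INTER_CUBIC)
a=cv2.hconcat([crop(t,200,170,80,60,5),crop(t,350,180,80,60,5)])
b=cv2.hconcat([crop(s,215,240,80,80,5),crop(s,345,145,80,80,5)])
cv2.imwrite('pics/c1.png',a);cv2.imwrite('pics/c2.png',b)
E
```

```text
(no output)
```

View pics/c1.png

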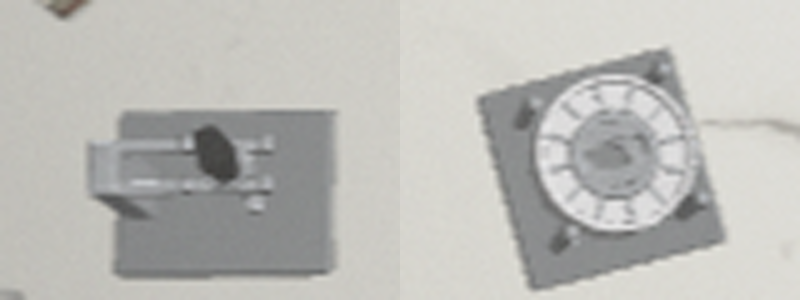

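View pics/c2.png

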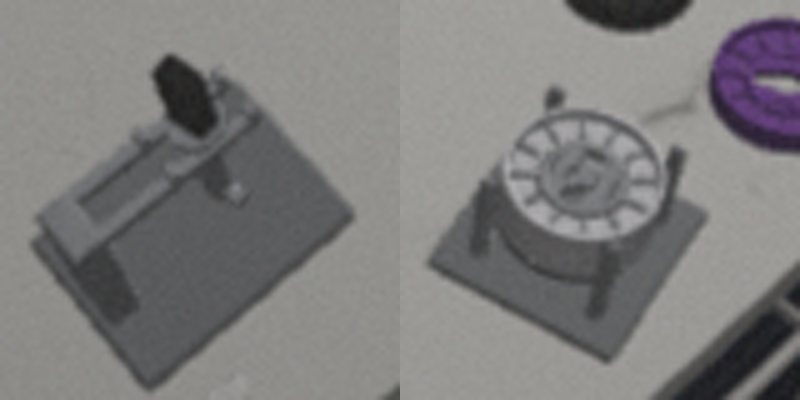

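```bash
python3 - <<'E'
from h import *
c=cam('top');s=cam('scene')
st=[(224.2,192.4),(267,192.4),(266.4,224.4),(223,224.4)]
P=np.array([onz(c,*p,0.010) for p in st]);print(P.round(4),P.mean(0))
ca=[(365.6,199.4),(403.6,189.6),(414.6,228),(376.6,238)]
P=np.array([onz(c,*p,0.008) for p in ca]);print(P.round(4),P.mean(0))
S=[(434/5-80+345,262/5+145),(709/5-80+345,213/5+145),(610/5-80+345,361/5+145)]
P=np.array([onz(s,*p,0.008) for p in S]);print(P.round(4),(P[0]+P[1])/2)
# hole/disc centre
print('disc top',onz(c,350+(616-400)/5,180+153/5,.072), tri(c,(350+(616-400)/5,180+153/5),s,(345+(584-400)/5,145+176/5)))
# grip top centre
print('grip',tri(c,(200+217/5,170+153/5),s,(215+186/5,240+97/5)))
for n,p in dict(shaker=(326,153),tea=(332,230),jar=(208,160),spoon=(214,232)).items():print(n,onz(c,*p,0.0))
E
```

```text
[[0.4965 0.308  0.01  ]
 [0.4934 0.1787 0.01  ]
 [0.397  0.1801 0.01  ]
 [0.3998 0.3094 0.01  ]] [0.44671087 0.24401948 0.01      ]
[[ 0.4656 -0.1157  0.008 ]
 [ 0.4926 -0.2297  0.008 ]
 [ 0.3773 -0.2557  0.008 ]
 [ 0.3503 -0.1435  0.008 ]] [ 0.42145564 -0.18614277  0.008     ]
[[ 0.4602 -0.1164  0.008 ]
 [ 0.3748 -0.2559  0.008 ]
 [ 0.3489 -0.1404  0.008 ]] [ 0.41750459 -0.18614784  0.008     ]
disc top [ 0.42068913 -0.18741264  0.072     ] (array([ 0.42164359, -0.1889027 ,  0.06226355]), np.float64(0.0010556841511924482))
grip (array([0.44796306, 0.22513849, 0.1337737 ]), np.float64(0.0005866654458551792))
shaker [ 0.61395136 -0.00066423  0.        ]
tea [ 0.37739797 -0.01359196  0.        ]
jar [0.60126673 0.36283623 0.        ]
spoon [0.37889746 0.33824491 0.        ]
```

```bash
cat >> h.py <<'E'
def down(th):
    "tool y down; tool z axis at heading th (rad, from world x)"
    z=np.array([np.cos(th),np.sin(th),0]);y=np.array([0,0,-1.]);x=np.cross(y,z);return R.from_matrix(np.stack([x,y,z],1))
def row(p,Rt,p0=None,R0=None):
    o=robot.get_obs();p0=o['position'] if p0 is None else np.array(p0);R0=R.from_quat(o['tool_rot']) if R0 is None else R0
    s=R0.inv().apply(np.array(p)-p0)/.5;w=(R0.inv()*Rt).as_rotvec()/np.pi
    return np.r_[s,w].round(4).tolist()
E
python3 - <<'E'
from h import *
o=robot.get_obs();M=R.from_quat(o['tool_rot']).as_matrix();print(M.round(3))
print(np.arctan2(M[1,2],M[0,2]))
# q6 vs heading: heading of tool z th, q0, q6
print(row([.42,.20,.34],down(np.arctan2(M[1,2],M[0,2]))))
print(row([.42,.20,.34],down(0)),row([.42,.20,.34],down(-np.pi/2)))
E
```

```text
[[ 0.962 -0.001  0.273]
 [-0.273 -0.002  0.962]
 [-0.    -1.    -0.002]]
1.2940284719212722
[0.6989, -0.2076, -0.635, 0.0005, -0.0, -0.0001]
[0.6989, -0.2076, -0.635, 0.0005, 0.4119, 0.0003] [0.6989, -0.2076, -0.635, 0.0002, 0.9119, 0.0007]
```

```bash
python3 -m crank '[[0.688,-0.128,-0.597,0,-0.088,0,1],[0.688,-0.128,-0.597,0,-0.088,0,1],[0.688,-0.128,-0.597,0,-0.088,0,1],[0.688,-0.128,-0.597,0,-0.088,0,1],[0.688,-0.128,-0.597,0,-0.088,0,1],[0.688,-0.128,-0.597,0,-0.088,0,1],[0.688,-0.128,-0.597,0,-0.088,0,1],[0.688,-0.128,-0.597,0,-0.088,0,1],[0.688,-0.128,-0.597,0,-0.088,0,1]]'
python3 - <<'E'
from h import *
o=robot.get_obs();print(o['position'],o['q'])
cv2.imwrite('pics/w1.png',vision.camera('wrist'))
E
```

```text
time: 1.27
position: [0.4211, 0.2187, 0.3007]
tool_rot: [-0.707, 0.001, -0.002, 0.707]
ft_force: [-0.4, -1.0, 0.5]
grip_width: 0.0872
[0.42111741 0.21870063 0.300655  ] [ 2.42859872e-01  2.42293645e-01  1.71366968e+00  4.65074217e-05
  1.18514827e+00 -1.32381146e+00]
```

View pics/w1.png

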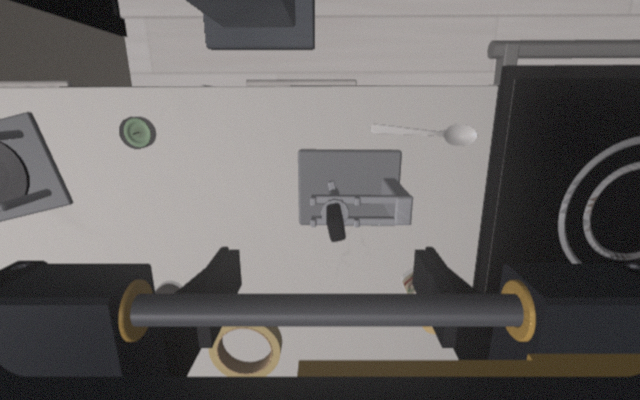

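The wrist view shows the stand at about (350,190) and the rod's black grip at (335,222), with the post to the right (world +y). The tealight is at (137,132) and the spoon at (430,132).

```bash
python3 - <<'E'
import cv2
t=cv2.imread('pics/w1.png')
cv2.imwrite('pics/c3.png',cv2.resize(t[140:255,285:425],None,fx=5,fy=5,interpolation=cv2.INTER_CUBIC))
E
```

```text
(no output)
```

View pics/c3.png

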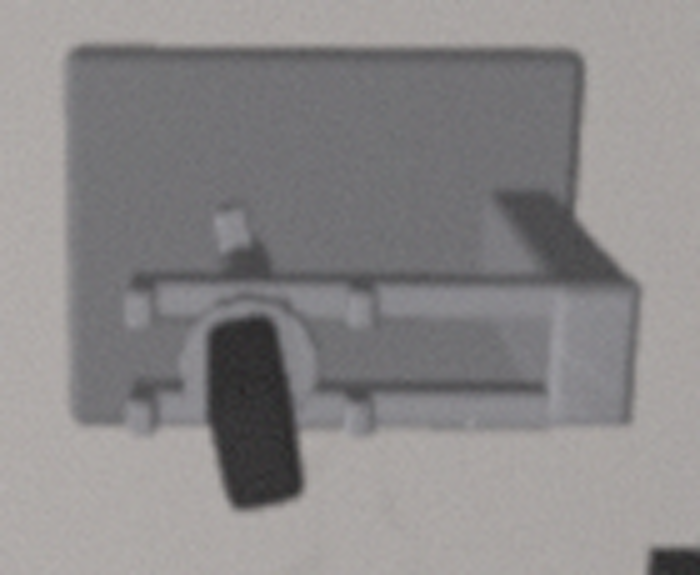

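```bash
python3 - <<'E'
from h import *
o=robot.get_obs();c=cam('wrist',o)
f=lambda p:(285+p[0]/5,140+p[1]/5)
g=lambda p,z:onz(c,*f(p),z)
L=np.array([g(p,.111) for p in [(140,290),(362,292),(140,393),(360,396)]]);print(L.round(4),L.mean(0)) # lip tops approx
F=np.array([g(p,.010) for p in [(68,50),(582,50),(72,420)]]);print('foot',F.round(4))
T=np.array([g(p,.162) for p in [(237,508),(301,490),(212,408)]]);print('griptop',T.round(4))
print('lugtip',g((230,210),.036),g((232,225),.033))
for a in [(.443,.225)]: print((proj(c,(*a,.03))-[285,140])*5,(proj(c,(*a,.108))-[285,140])*5)
im=cv2.imread('pics/w1.png');m=((im.max(2)<62)).astype('uint8')[140:250,310:360]
n,l,s,ce=cv2.connectedComponentsWithStats(m);k=1+s[1:,4].argmax();print(s[k],ce[k]+[310,140])
k=cv2.findContours((l==k).astype('uint8'),0,1)[0][0];print(cv2.approxPolyDP(k,1.5,True)[:,0]*1+[310,140])
E
```

```text
[[0.4332 0.2058 0.111 ]
 [0.4337 0.2496 0.111 ]
 [0.4546 0.2055 0.111 ]
 [0.4553 0.2497 0.111 ]] [0.44417577 0.22767802 0.111     ]
foot [[0.3989 0.1848 0.01  ]
 [0.3992 0.3114 0.01  ]
 [0.4954 0.1834 0.01  ]]
griptop [[0.4588 0.2243 0.162 ]
 [0.4555 0.2353 0.162 ]
 [0.4404 0.2199 0.162 ]]
lugtip [0.43354682 0.22443437 0.036     ] [0.43788483 0.22495613 0.033     ]
[231.98561939 242.83660287] [236.85106769 333.3176404 ]
[ 17  64  18  37 490] [335.06326531 221.85714286]
[[338 204]
 [329 205]
 [327 209]
 [327 221]
 [333 240]
 [343 238]
 [344 236]]
```

```bash
python3 - <<'E'
from h import *
print(row([.445,.2275,.300],down(1.82)));print(row([.445,.2275,.131],down(1.82)))
E
```

```text
[0.0498, 0.0007, 0.0159, -0.0001, -0.0801, -0.0002]
[0.0501, 0.3387, 0.0158, -0.0001, -0.0801, -0.0002]
```

```bash
python3 -m crank '[[0.05,0,0.016,0,-0.08,0,1],[0.05,0,0.016,0,-0.08,0,1],[0.05,0.1,0.016,0,-0.08,0,1],[0.05,0.2,0.016,0,-0.08,0,1],[0.05,0.3,0.016,0,-0.08,0,1],[0.05,0.339,0.016,0,-0.08,0,1],[0.05,0.339,0.016,0,-0.08,0,1],[0.05,0.339,0.016,0,-0.08,0,1]]' 
python3 - <<'E'
from h import *
o=robot.get_obs();print(o['position'],o['ft_force'])
cv2.imwrite('pics/w2.png',vision.camera('wrist'))
E
```

```text
time: 2.33
position: [0.4452, 0.229, 0.1317]
tool_rot: [-0.701, -0.089, 0.089, 0.702]
ft_force: [-0.4, 0.4, 0.3]
grip_width: 0.087
[0.44519153 0.22899257 0.13169707] [-0.36008416  0.37043326  0.32409404]
```

View pics/w2.png

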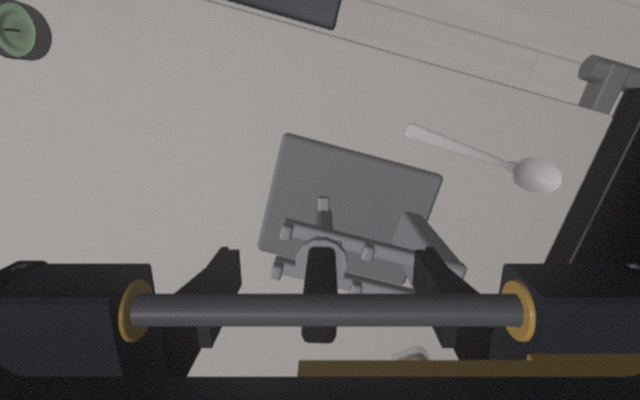

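The grip stands centred between the jaws at column 320, aligned with the pads, about 2 mm toward tool -z. I'll close on it.

```bash
python3 -m crank '[[0,0,-0.004,0,0,0,1],[0,0,-0.004,0,0,0,-1],[0,0,-0.004,0,0,0,-1],[0,0,-0.004,0,0,0,-1],[0,0,-0.004,0,0,0,-1],[0,0,-0.004,0,0,0,-1],[0,0,-0.004,0,0,0,-1],[0,0,-0.004,0,0,0,-1]]' 45
```

```text
time: 3.38
position: [0.4456, 0.2261, 0.131]
tool_rot: [0.702, 0.088, -0.089, -0.702]
ft_force: [0.9, -0.1, 0.0]
grip_width: 0.0253
```

```bash
python3 -m crank '[[0,0,0,0,0,0,-1],[0,0,0,0,0,0,-1],[0,0,0,0,0,0,-1]]'
python3 - <<'E'
from h import *
cv2.imwrite('pics/w3.png',vision.camera('wrist'));o=robot.get_obs()
print(row([.446,.2265,.142],down(1.82)),row([.446,.10,.142],down(1.82)))
E
```

```text
time: 3.75
position: [0.4456, 0.2261, 0.1311]
tool_rot: [0.702, 0.089, -0.088, -0.702]
ft_force: [0.4, 0.1, 0.1]
grip_width: 0.0137
[0.001, -0.0219, 0.0006, 0.0, 0.0006, -0.0] [-0.0618, -0.0219, -0.2445, 0.0, 0.0006, -0.0]
```

View pics/w3.png

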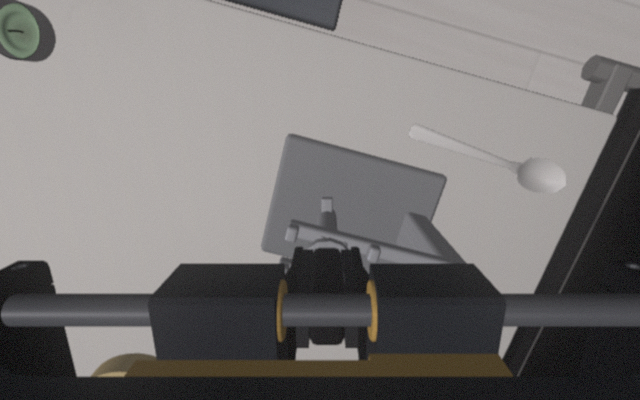

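```bash
python3 -m crank '[[0.001,-0.012,0,0,0,0,-1],[0.001,-0.024,0,0,0,0,-1],[0.001,-0.024,0,0,0,0,-1],[-0.015,-0.024,-0.061,0,0,0,-1],[-0.031,-0.024,-0.122,0,0,0,-1],[-0.046,-0.024,-0.183,0,0,0,-1],[-0.062,-0.024,-0.245,0,0,0,-1],[-0.062,-0.1,-0.245,0,0,0,-1],[-0.062,-0.2,-0.245,0,0,0,-1],[-0.062,-0.24,-0.245,0,0,0,-1]]'
python3 - <<'E'
from h import *
o=robot.get_obs();print(o['q'])
print(row([.38,-.09,.28],down(1.82)),row([.38,-.09,.28],down(1.5708)))
E
```

```text
time: 5.05
position: [0.4473, 0.0996, 0.2537]
tool_rot: [0.702, 0.09, -0.087, -0.701]
ft_force: [-0.1, -0.3, -1.4]
grip_width: 0.0138
[-2.56969884e-02  2.77116280e-01  1.81702372e+00  5.72188381e-05
  1.04252696e+00 -1.84710813e+00]
[-0.2241, -0.0532, -0.334, 0.0004, 0.0004, 0.0015] [-0.2241, -0.0532, -0.334, 0.0002, 0.0798, 0.0016]
```

```bash
python3 - <<'E'
from h import *
print(row([.45,-.18,.24],down(1.82)))
E
python3 -m crank '[[0,0,-0.15,0,0,0,-1],[0,0,-0.27,0,0,0,-1],[-0.06,0,-0.4,0,0,0,-1],[-0.132,0.027,-0.544,0,0,0,-1],[-0.132,0.027,-0.544,0,0,0,-1],[-0.132,0.027,-0.544,0,0,0,-1],[-0.132,0.027,-0.544,0,0,0,-1],[-0.132,0.027,-0.544,0,0,0,-1]]'
python3 - <<'E'
from h import *
o=robot.get_obs();print(repr(o['position']),o['tool_rot'])
cv2.imwrite('pics/w4.png',vision.camera('wrist'))
im=cv2.imread('pics/w4.png');cv2.imwrite('pics/w4.png',cv2.resize(im,(800,500)))
cv2.imwrite('pics/w4r.png',im)
E
```

```text
[-0.1335, 0.0275, -0.543, 0.0004, 0.0004, 0.0015]
time: 6.05
position: [0.4497, -0.1788, 0.2377]
tool_rot: [-0.701, -0.089, 0.089, 0.702]
ft_force: [0.1, 0.4, -1.2]
grip_width: 0.0139
array([ 0.44966303, -0.17880639,  0.23765382]) [-0.70133214 -0.08909462  0.08912797  0.70160643]
```

View pics/w4.png

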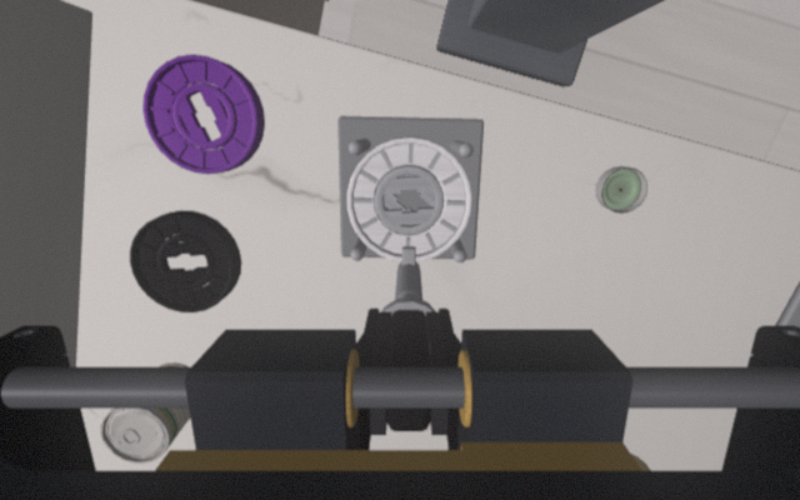

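In this view the silver disc in the cassette is at about (409,201) on the 800-px picture, inside the four posts, so it fits the description. The purple disc at (204,113) and the black one at (186,261) are decoys lying on the worktop. I'll enlarge the hub.

```bash
python3 - <<'E'
import cv2
im=cv2.imread('pics/w4r.png')
a=im[85:215,262:397];b=im[125:200,290:365]
a=cv2.resize(a,(415,400),interpolation=cv2.INTER_CUBIC)
b=cv2.normalize(b,None,0,255,cv2.NORM_MINMAX);b=cv2.convertScaleAbs(cv2.resize(im[130:190,297:357],(385,400),interpolation=cv2.INTER_CUBIC),alpha=2.2,beta=-130)
cv2.imwrite('pics/c4.png',cv2.hconcat([a,b]))
E
```

```text
(no output)
```

View pics/c4.png

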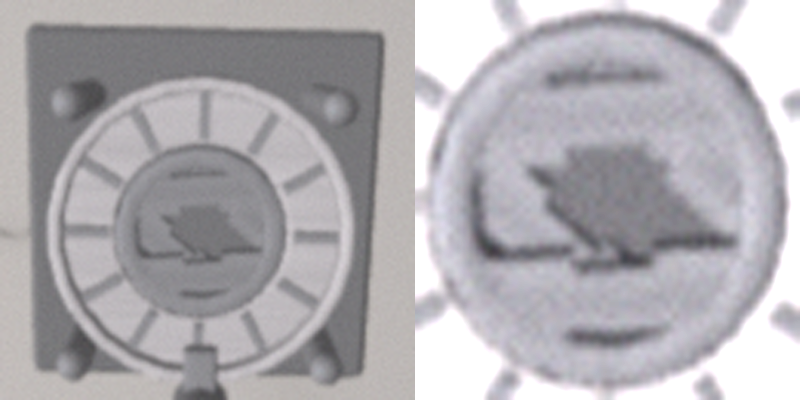

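```bash
python3 - <<'E'
from h import *
im=cv2.imread('pics/w4r.png')
class O(dict):pass
o=dict(position=np.array([0.44966303,-0.17880639,0.23765382]),tool_rot=[-0.70133214,-0.08909462,0.08912797,0.70160643])
c=cam('wrist',o)
g=lambda p,z:onz(c,297+(p[0]-415)/6.417,130+p[1]/6.667,z)
def hd(a,b,z):
    d=g(b,z)-g(a,z);return np.arctan2(d[1],d[0]),np.linalg.norm(d)
print('upper bottom edge',hd((490,256),(735,243),.066),'left end',hd((476,178),(480,250),.066))
print('lower',hd((530,170),(600,245),.046),hd((640,150),(730,237),.046))
print('slot ends mid',(g((475,205),.066)+g((735,200),.066))/2)
# hub ring centre ellipse & disc rim
print('hub centre',g((609,200),.066))
# disc rim: bright mask
m=cv2.inRange(im,(150,150,150),(255,255,255))
h=lambda u,v,z:onz(c,262+u*135/415,85+v*130/400,z)
print('disc L,R,T',h(48,228,.072),h(353,228,.072),h(200,78,.072))
print((h(48,228,.072)+h(353,228,.072))/2)
P=[h(68,103,.078),h(336,107,.078),h(74,362,.078),h(322,370,.078)];print(np.round(P,4),np.mean(P,0))
C=[h(28,27,.008),h(383,33,.008),h(36,368,.008),h(358,372,.008)];print(np.round(C,4),np.mean(C,0))
print('lug',h(200,349,.137), robot.get_obs()['position'])
E
```

```text
upper bottom edge (np.float64(1.8755598521934305), np.float64(0.03483184627972884)) left end (np.float64(0.29453698185906396), np.float64(0.009848296126949298))
lower (np.float64(1.018864004539568), np.float64(0.015081935241641182)) (np.float64(1.078451177342526), np.float64(0.018528311851933203))
slot ends mid [ 0.42381168 -0.1864174   0.066     ]
hub centre [ 0.42333885 -0.18595031  0.066     ]
disc L,R,T [ 0.43270017 -0.22904951  0.072     ] [ 0.41062374 -0.14375863  0.072     ] [ 0.38131968 -0.19700463  0.072     ]
[ 0.42166196 -0.18640407  0.072     ]
[[ 0.3967 -0.2304  0.078 ]
 [ 0.3793 -0.159   0.078 ]
 [ 0.4682 -0.2127  0.078 ]
 [ 0.4523 -0.1415  0.078 ]] [ 0.4241161  -0.18591072  0.078     ]
[[ 0.3811 -0.2557  0.008 ]
 [ 0.3536 -0.1416  0.008 ]
 [ 0.4951 -0.2287  0.008 ]
 [ 0.4673 -0.1156  0.008 ]] [ 0.42426821 -0.18541349  0.008     ]
lug [ 0.4397785  -0.18190375  0.137     ] [ 0.44974995 -0.17884138  0.23771229]
```

Hub centre is about (0.4235, -0.186). From the images, the upper slot heads 1.87 rad and the lower slot, seen through it, about 1.05 rad. The rod goes above the hub next, turned to the upper slot.

```bash
python3 - <<'E'
from h import *
print(row([.4235,-.186,.22],down(.30)))
E
python3 -m crank '[[-0.054,0,-0.002,0,0.059,0,-1],[-0.054,0,-0.002,0,0.118,0,-1],[-0.054,0.0,-0.002,0,0.177,0,-1],[-0.054,0.0,-0.002,0,0.236,0,-1],[-0.054,0,-0.002,0,0.295,0,-1],[-0.054,0.02,-0.002,0,0.354,0,-1],[-0.054,0.035,-0.002,0,0.413,0,-1],[-0.054,0.035,-0.002,0,0.484,0,-1],[-0.054,0.035,-0.002,0,0.484,0,-1],[-0.054,0.035,-0.002,0,0.484,0,-1]]'
python3 - <<'E'
from h import *
o=robot.get_obs();print(repr(o['position']),o['q'])
print(row([.4235,-.186,.22],down(.30)),row([.4235,-.186,.1735],down(.30)))
im=vision.camera('wrist');cv2.imwrite('pics/w5r.png',im)
cv2.imwrite('pics/w5.png',cv2.resize(im[100:350,200:450],(500,500)))
E
```

```text
[-0.0544, 0.0354, -0.0007, -0.0001, 0.485, -0.0]
time: 7.35
position: [0.424, -0.1873, 0.2203]
tool_rot: [0.57, -0.418, 0.419, -0.57]
ft_force: [0.8, -0.2, -0.2]
grip_width: 0.0139
array([ 0.4239535 , -0.18734051,  0.22026746]) [-6.57896396e-01  3.35898283e-01  1.84370972e+00 -4.57065685e-05
  9.61533502e-01 -9.62457267e-01]
[-0.0028, 0.0005, -0.0001, -0.0001, 0.0015, 0.0001] [-0.0029, 0.0935, -0.0001, -0.0001, 0.0015, 0.0001]
```

View pics/w5.png

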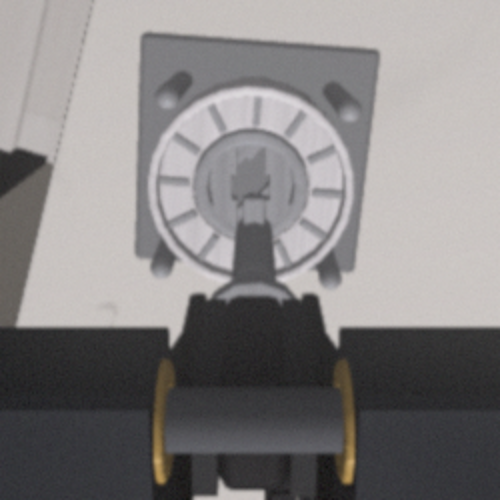

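```bash
python3 - <<'E'
from h import *
o=robot.get_obs();c=cam('wrist',o)
g=lambda u,v,z:onz(c,200+u/2,100+v/2,z)
print('hub',g(251,186,.070),'disc LR',(g(150,185,.072)+g(353,185,.072))/2,'slot top L/R',g(232,150,.066),g(270,150,.066))
P=[g(170,96,.078),g(349,112,.078),g(160,268,.078),g(331,277,.078)];print(np.mean(P,0))
im=cv2.imread('pics/w5r.png')[150:225,280:370]
cv2.imwrite('pics/c5.png',cv2.convertScaleAbs(cv2.resize(im,(720,600),interpolation=cv2.INTER_CUBIC),alpha=1.8,beta=-90))
E
```

```text
hub [ 0.42415776 -0.18448529  0.07      ] disc LR [ 0.42408649 -0.18351001  0.072     ] slot top L/R [ 0.41178268 -0.17257759  0.066     ] [ 0.42749872 -0.16763753  0.066     ]
[ 0.42485652 -0.18454418  0.078     ]
```

View pics/c5.png

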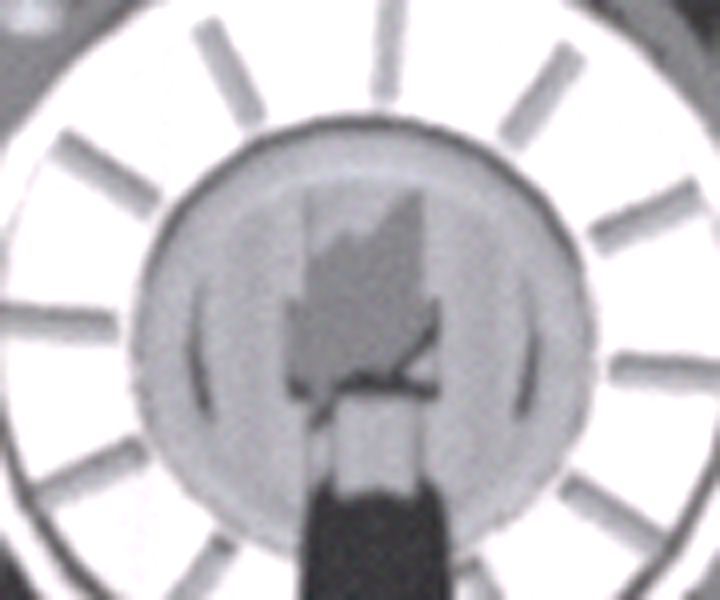

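The enlarged view shows the upper slot vertical in the picture (columns 305–422) and the lug in line with it (335–420), so the heading is right. I'll centre on (0.4245,-0.1857) and lower to just above the hub.

```bash
python3 - <<'E'
from h import *
o=robot.get_obs();print(o['position'],o['ft_force'])
print(row([.4245,-.1857,.175],down(.30)))
E
```

```text
[ 0.42393763 -0.18747233  0.22026633] [ 0.31241639  0.70952028 -1.7396342 ]
[-0.0031, 0.0905, 0.0021, -0.0001, 0.0013, 0.0001]
```

```bash
python3 -m crank '[[-0.003,0,0.002,0,0.001,0,-1],[-0.003,0.03,0.002,0,0.001,0,-1],[-0.003,0.06,0.002,0,0.001,0,-1],[-0.003,0.08,0.002,0,0.001,0,-1],[-0.003,0.09,0.002,0,0.001,0,-1],[-0.003,0.09,0.002,0,0.001,0,-1]]'
python3 - <<'E'
from h import *
im=vision.camera('wrist');o=robot.get_obs();print(o['position'],o['ft_force'],o['moment'])
cv2.imwrite('pics/w6r.png',im)
cv2.imwrite('pics/w6.png',cv2.convertScaleAbs(cv2.resize(im[140:290,250:400],(600,600),interpolation=cv2.INTER_CUBIC),alpha=1.6,beta=-60))
E
```

```text
time: 8.15
position: [0.4242, -0.186, 0.1749]
tool_rot: [-0.569, 0.42, -0.42, 0.569]
ft_force: [-0.3, -0.7, -1.3]
grip_width: 0.0138
[ 0.42433513 -0.18614153  0.17515382] [ 0.06119322  0.28903543 -1.74881067] [-0.05917637  0.09474161 -0.00362721]
```

View pics/w6.png

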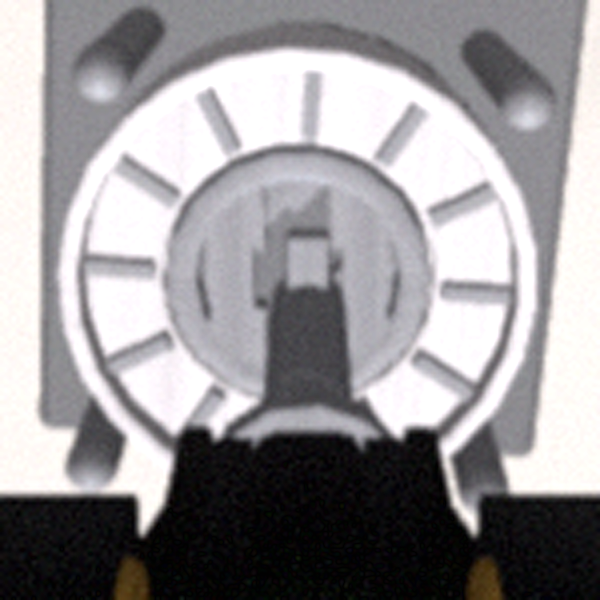

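```bash
python3 - <<'E'
from h import *
o=robot.get_obs();c=cam('wrist',o);Rt=R.from_quat(o['tool_rot'])
def t(u,v,z):
    return (Rt.inv().apply(onz(c,250+u/4,140+v/4,z)-o['position'])*1000).round(1)
print('lug tip top',t(308,238,.080),'lug tip bottom',t(308,231,.074),'shaftroot',t(308,290,.080))
print('slot end',t(297,186,.066),'edges',t(264,200,.066),t(330,200,.066))
print('hub L R',t(166,275,.070),t(434,275,.070),'hub far',t(300,146,.071),'disc L R far',t(62,275,.072),t(535,275,.072),t(300,48,.072))
E
```

```text
lug tip top [-12.   95.2   2.3] lug tip bottom [-11.7 101.2   2.3] shaftroot [-2.4 95.2  2.3]
slot end [-18.3 109.2   0.3] edges [-15.6 109.2  -5.9] [-15.6 109.2   6.4]
hub L R [ -2.1 105.2 -24.2] [ -2.2 105.2  25.9] hub far [-26.9 104.2   0.8] disc L R far [ -2.7 103.2 -43.3] [ -2.8 103.2  44.4] [-44.7 103.1   0.9]
```

```bash
python3 - <<'E'
import cv2
im=cv2.imread('pics/w6r.png')
a=cv2.convertScaleAbs(cv2.resize(im[175:265,285:365],(720,810),interpolation=cv2.INTER_CUBIC),alpha=1.8,beta=-60)
cv2.imwrite('pics/c6.png',cv2.resize(a,(533,600)))
from h import *
s=vision.camera('scene');t=vision.camera('top')
cv2.imwrite('pics/s6r.png',s);cv2.imwrite('pics/t6r.png',t)
cv2.imwrite('pics/c7.png',cv2.hconcat([cv2.resize(s[130:220,340:430],(400,400),interpolation=cv2.INTER_CUBIC),cv2.resize(t[150:250,350:450],(400,400),interpolation=cv2.INTER_CUBIC)]))
E
```

```text
(no output)
```

View pics/c6.png

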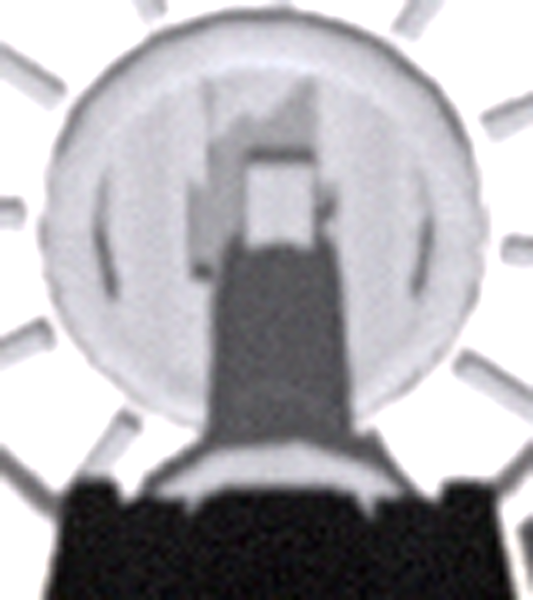

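View pics/c7.png

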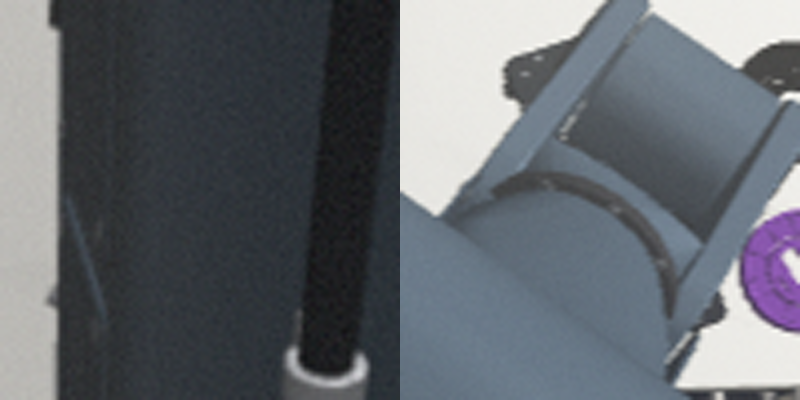

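```bash
python3 - <<'E'
from h import *
o=robot.get_obs();c=cam('wrist',o);Rt=R.from_quat(o['tool_rot'])
def t(u,v,z):
    return (Rt.inv().apply(onz(c,285+u/6.66,175+v/6.667,z)-o['position'])*1000).round(1)
z0=o['position'][2]-.101
print('collar lower rim(-14)',t(290,440,z0+.075),'collar upper rim',t(290,460,z0+.081))
print('lug tip low(-16)',t(281,150,z0),'lug tip up',t(281,163,z0+.006),'junction(-7)',t(281,245,z0+.006))
print('shaft edges at lug',t(222,250,z0+.01),t(340,250,z0+.01),' at collar',t(210,435,z0+.06),t(352,435,z0+.06))
print('slot end',t(261,75,.066),'shoulders',t(195,180,.066),t(195,278,.066),'edges',t(207,100,.066),t(318,100,.066))
E
```

```text
collar lower rim(-14) [-8.2 26.   3. ] collar upper rim [-9. 20.  3.]
lug tip low(-16) [-12.  101.    2.4] lug tip up [-12.1  95.    2.4] junction(-7) [-3.  95.   2.4]
shaft edges at lug [-3.7 91.  -3.8] [-3.7 91.   8.7]  at collar [-2.6 41.  -3.8] [-2.6 41.   8.5]
slot end [-18.4 109.4   0.2] shoulders [ -6.2 109.4  -7.3] [  5.5 109.4  -7.4] edges [-15.5 109.4  -5.9] [-15.5 109.4   6.6]
```

```bash
python3 - <<'E'
from h import *
def mk(p,q,u0,v0,k):
    c=cam('wrist',dict(position=np.array(p),tool_rot=q));Rt=R.from_quat(q)
    return lambda u,v,z:(Rt.inv().apply(onz(c,u0+u/k,v0+v/k,z)-p)*1000).round(1)
q5=down(.3035).as_quat()
t=mk([0.42395,-.18735,.22027],q5,280,150,8);z0=.1193
print('w5 tip top',t(377,400,z0+.006),'junction',t(377,492,z0+.006),'slot edges',t(305,250,.066),t(422,250,.066),'shoulders',t(287,298,.066),t(287,398,.066),'slot end',t(364,187,.066))
t=mk([0.44966,-.17881,.23765],[-0.70133214,-0.08909462,0.08912797,0.70160643],262,85,400/130.);z0=.1367
print('w4 tip top',t(200,347,z0+.006),'junction',t(200,375,z0+.006))
E
```

```text
w5 tip top [-11.7  95.    2.4] junction [-3.2 95.   2.4] slot edges [-12.4 154.3  -5.4] [-12.4 154.3   7.4] shoulders [ -7.  154.3  -7.4] [  4.3 154.3  -7.5] slot end [-19.4 154.3   1.1]
w4 tip top [-13.4  95.    2.3] junction [-6.6 95.   2.3]
```

Measured in the same wrist image, the rod sits about 4 mm (+x) and 2 mm (+z) off the hub centre. I'll correct by that relative offset and look again.

```bash
python3 -m crank '[[-0.004,0,-0.002,0,0,0,-1],[-0.008,0,-0.004,0,0,0,-1],[-0.008,0.004,-0.004,0,0,0,-1],[-0.008,0.004,-0.004,0,0,0,-1]]'
python3 - <<'E'
from h import *
im=vision.camera('wrist');o=robot.get_obs();print(o['position'],o['ft_force'],o['moment'])
cv2.imwrite('pics/w7r.png',im)
a=cv2.convertScaleAbs(cv2.resize(im[175:265,285:365],(720,810),interpolation=cv2.INTER_CUBIC),alpha=1.8,beta=-60)
cv2.imwrite('pics/c8.png',cv2.resize(a,(533,600)))
E
```

```text
time: 8.8
position: [0.4211, -0.1828, 0.1729]
tool_rot: [0.569, -0.42, 0.42, -0.569]
ft_force: [-0.4, -0.4, -0.9]
grip_width: 0.0135
[ 0.42112579 -0.18283201  0.17299049] [-0.47680789  0.18489312 -0.5842093 ] [-0.07759934  0.02548752 -0.00134196]
```

View pics/c8.png

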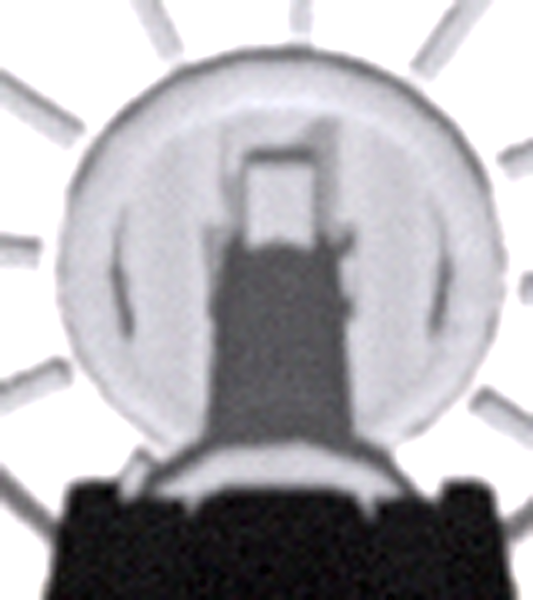

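```bash
python3 - <<'E'
from h import *
o=robot.get_obs();c=cam('wrist',o);Rt=R.from_quat(o['tool_rot'])
t=lambda u,v,z:(Rt.inv().apply(onz(c,285+u/6.66,175+v/6.667,z)-o['position'])*1000).round(1)
z0=o['position'][2]-.101
print('lugtip',t(281,150,z0),t(281,163,z0+.006),'slot end',t(278,118,.066),'edges',t(221,150,.066),t(336,150,.066),'shoulder R',t(350,232,.066),t(348,318,.066),'L',t(209,228,.066))
print('axial',row([*o['position'][:2],.160],down(.3)))
E
```

```text
lugtip [-12.  101.    2.4] [-12.1  95.    2.4] slot end [-14.  107.    2.1] edges [-10.4 107.   -4.3] [-10.4 107.    8.6] shoulder R [ -0.8 107.   10.3] [  9.5 107.   10.1] L [ -1.3 107.   -5.7]
axial [0.0, 0.026, 0.0, 0.0, -0.0006, -0.0]
```

```bash
python3 -m crank '[[0,0.006,0,0,0,0,-1],[0,0.012,0,0,0,0,-1],[0,0.018,0,0,0,0,-1],[0,0.022,0,0,0,0,-1],[0,0.026,0,0,0,0,-1],[0,0.026,0,0,0,0,-1],[0,0.026,0,0,0,0,-1]]'
```

```text
time: 9.72
position: [0.4212, -0.1828, 0.1601]
tool_rot: [0.569, -0.42, 0.42, -0.569]
ft_force: [-0.5, -1.1, -0.9]
grip_width: 0.014
```

```bash
python3 -m crank '[[0,0.006,0,0,0,0,-1],[0,0.012,0,0,0,0,-1],[0,0.018,0,0,0,0,-1],[0,0.021,0,0,0,0,-1],[0,0.021,0,0,0,0,-1],[0,0.021,0,0,0,0,-1]]'
python3 - <<'E'
from h import *
im=vision.camera('wrist');o=robot.get_obs();print(o['position'],o['ft_force'],o['moment'])
cv2.imwrite('pics/w8r.png',im)
a=cv2.convertScaleAbs(cv2.resize(im[165:265,265:385],(720,600),interpolation=cv2.INTER_CUBIC),alpha=1.6,beta=-50)
cv2.imwrite('pics/c9.png',a)
E
```

```text
time: 10.48
position: [0.4212, -0.1829, 0.1496]
tool_rot: [0.569, -0.42, 0.42, -0.569]
ft_force: [-0.0, -0.0, -1.0]
grip_width: 0.0139
[ 0.42117853 -0.18287921  0.14960598] [ 0.25344435 -0.78670829 -0.4136706 ] [-0.04059746  0.0855663  -0.0168232 ]
```

View pics/c9.png

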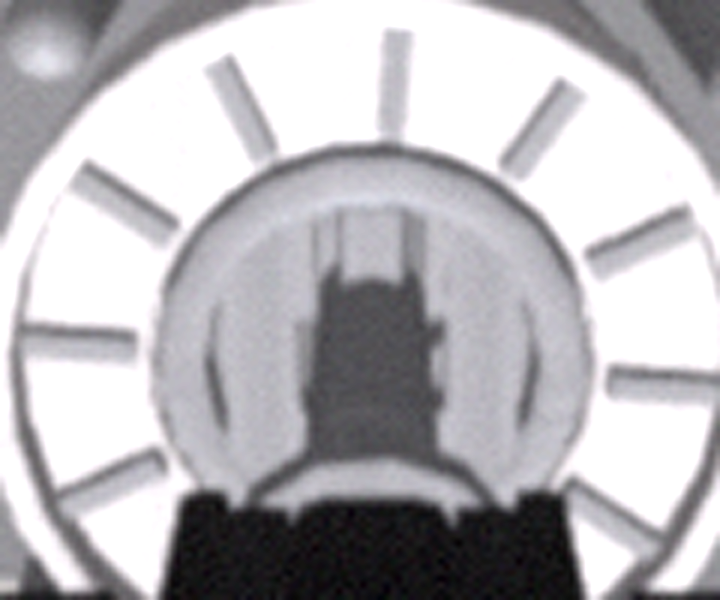

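```bash
cat > circ.py <<'E'
from h import *
from scipy.optimize import least_squares
def disc(im,c,guess,z=.072,r=.045):
    # rays outwards: find the bright->dark edge of the rim near radius r
    g=im.min(2).astype(np.float32);g=cv2.GaussianBlur(g,(3,3),0);ctr=np.array(guess[:2],float)
    for it in range(4):
        P=[]
        for a in np.arange(0,2*np.pi,np.pi/60):
            rr=np.arange(.041,.050,.0002)
            uv=np.array([proj(c,(ctr[0]+q*np.cos(a),ctr[1]+q*np.sin(a),z)) for q in rr],np.float32)
            if uv[:,1].max()>255 and True:
                pass
            if uv[:,1].max()>258: continue
            v=cv2.remap(g,uv[:,0].reshape(1,-1),uv[:,1].reshape(1,-1),1)[0]
            d=np.diff(v);k=d.argmin()
            if v[0]<130 or d[k]>-2: continue
            P.append(ctr+rr[k]*np.array([np.cos(a),np.sin(a)]))
        P=np.array(P)
        s=least_squares(lambda q:np.hypot(*(P-q[:2]).T)-q[2],[*ctr,r],loss='soft_l1',f_scale=.0005);ctr=s.x[:2]
    return s.x,len(P)
E
python3 - <<'E'
from circ import *
for n,p,th in [('w4r',[0.44966303,-0.17880639,0.23765382],1.8205),('w5r',[0.42395,-.18735,.22027],.3035),('w6r',[.42433,-.18614,.17515],.30),('w7r',[.42112,-.18283,.17299],.30),('w8r',[.42118,-.18288,.1496],.30)]:
    c=cam('wrist',dict(position=np.array(p),tool_rot=down(th).as_quat()))
    im=cv2.imread(f'pics/{n}.png')
    x,k=disc(im,c,(.4235,-.186));Rt=down(th)
    print(n,x.round(4),k,'tool',(Rt.inv().apply([*x[:2],p[2]]-np.array(p))*1000).round(1))
E
```

```text
w4r [ 0.4224 -0.1836  0.0443] 112 tool [-27.6   0.    2.1]
w5r [ 0.4241 -0.1859  0.0444] 99 tool [-1.3  0.   0.5]
w6r [ 0.4244 -0.1858  0.0443] 92 tool [-0.3  0.   0.1]
w7r [ 0.4241 -0.1856  0.0443] 87 tool [3.5 0.  2.1]
w8r [ 0.424  -0.1855  0.0442] 77 tool [3.3 0.  1.9]
```

Circle fits of the disc rim from two headings put the wrist-camera bias at about (0.9,1.9) mm and the rod's true offset in the jaws at about (3.1,0.5) mm. I'll turn to the lower slot about the rod's axis, in the free space between the hubs.

```bash
python3 -m crank '[[0.0003,0,0.001,0,0.05,0,-1],[0.0006,0,0.002,0,0.1,0,-1],[0.001,0,0.003,0,0.15,0,-1],[0.0012,0,0.004,0,0.2,0,-1],[0.0014,0,0.0044,0,0.25,0,-1],[0.0014,0,0.0044,0,0.261,0,-1],[0.0014,0,0.0044,0,0.261,0,-1]]'
python3 - <<'E'
from h import *
o=robot.get_obs();print(o['position'],o['ft_force'],o['moment'],o['q'][5])
im=vision.camera('wrist');cv2.imwrite('pics/w9r.png',im)
a=cv2.convertScaleAbs(cv2.resize(im[165:265,265:385],(720,600),interpolation=cv2.INTER_CUBIC),alpha=1.6,beta=-50)
cv2.imwrite('pics/c10.png',a)
print(row([.4235,-.1827,.141],down(-.52)))
E
```

```text
time: 11.4
position: [0.4234, -0.1829, 0.1496]
tool_rot: [0.355, -0.612, 0.612, -0.355]
ft_force: [-0.3, -0.7, -1.2]
grip_width: 0.0138
[ 0.42344183 -0.18285834  0.14959854] [-0.3453776  -0.73198655 -1.2039457 ] [-0.12605579  0.07980706 -0.00025607] -0.13059732462270277
[-0.0004, 0.0172, -0.0001, -0.0, -0.0001, 0.0]
```

View pics/c10.png

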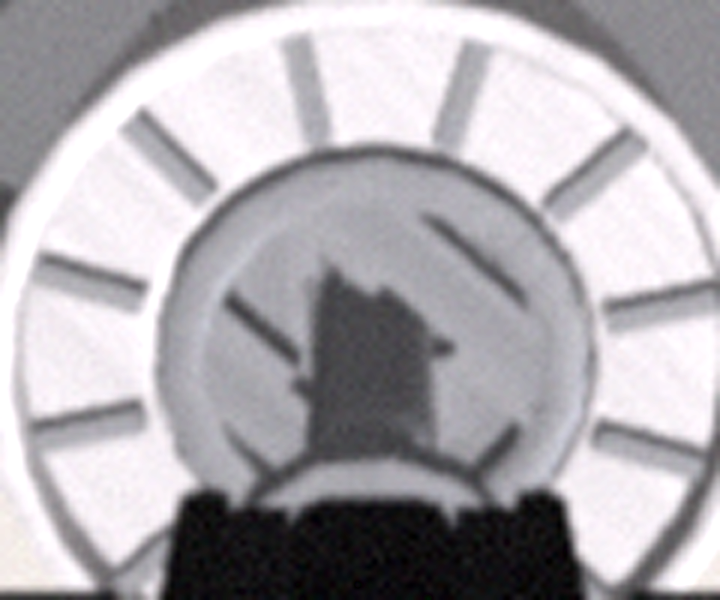

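The lugs turned under the upper hub without resistance, and no lug shows any more. Now down onto the lower slot.

```bash
python3 -m crank '[[0,0.004,0,0,0,0,-1],[0,0.008,0,0,0,0,-1],[0,0.012,0,0,0,0,-1],[0,0.014,0,0,0,0,-1],[0,0.014,0,0,0,0,-1],[0,0.014,0,0,0,0,-1]]'
```

```text
time: 12.2
position: [0.4235, -0.1829, 0.1426]
tool_rot: [0.354, -0.612, 0.612, -0.354]
ft_force: [0.4, 0.3, -0.7]
grip_width: 0.0136
```

```bash
python3 -m crank '[[0,0.006,0,0,0,0,-1],[0,0.012,0,0,0,0,-1],[0,0.018,0,0,0,0,-1],[0,0.024,0,0,0,0,-1],[0,0.029,0,0,0,0,-1],[0,0.029,0,0,0,0,-1],[0,0.029,0,0,0,0,-1]]'
```

```text
time: 13.08
position: [0.4235, -0.1829, 0.1281]
tool_rot: [0.354, -0.612, 0.612, -0.354]
ft_force: [0.0, -0.2, 0.1]
grip_width: 0.014
```

```bash
python3 - <<'E'
from h import *
H=np.array([.4224,-.1856])
for th in np.linspace(-.52,1.05,10)[1:]:
    x=np.array([np.sin(th),-np.cos(th)]);z=np.array([np.cos(th),np.sin(th)])
    print(row([*(H-.0031*x-.0005*z),.128],down(th)))
E
```

```text
[-0.0001, 0.0001, -0.0012, -0.0, -0.0561, 0.0]
[0.0003, 0.0001, -0.0022, -0.0, -0.1116, 0.0]
[0.0009, 0.0001, -0.0031, -0.0, -0.1671, 0.0]
[0.0017, 0.0001, -0.0039, -0.0, -0.2227, 0.0]
[0.0026, 0.0001, -0.0045, -0.0, -0.2782, 0.0]
[0.0036, 0.0001, -0.005, -0.0, -0.3337, 0.0]
[0.0046, 0.0001, -0.0053, -0.0, -0.3893, 0.0]
[0.0057, 0.0001, -0.0054, -0.0, -0.4448, 0.0]
[0.0068, 0.0001, -0.0053, -0.0, -0.5003, 0.0]
```

```bash
python3 -m crank '[[0,0,-0.0012,0,-0.056,0,-1],[0.0003,0,-0.0022,0,-0.112,0,-1],[0.0009,0,-0.0031,0,-0.167,0,-1],[0.0017,0,-0.0039,0,-0.223,0,-1],[0.0026,0,-0.0045,0,-0.278,0,-1],[0.0036,0,-0.005,0,-0.334,0,-1],[0.0046,0,-0.0053,0,-0.389,0,-1],[0.0057,0,-0.0054,0,-0.445,0,-1],[0.0068,0,-0.0053,0,-0.5,0,-1],[0.0068,0,-0.0053,0,-0.5,0,-1]]'
python3 - <<'E'
from h import *
o=robot.get_obs();print(o['position'],o['ft_force'],o['moment'],o['q'])
im=vision.camera('wrist');cv2.imwrite('pics/w10r.png',im)
E
```

```text
time: 14.32
position: [0.4195, -0.1846, 0.1282]
tool_rot: [0.683, -0.183, 0.183, -0.683]
ft_force: [-0.3, 0.2, -0.4]
grip_width: 0.0138
[ 0.4195487  -0.18457161  0.12820182] [-0.32356822  0.16758785 -0.42599506] [-0.03320093 -0.00716664 -0.00604833] [-6.59058183e-01  4.92938558e-01  1.94526601e+00  1.83633132e-05
  7.02966623e-01 -1.70592378e+00]
```

View pics/w10r.png

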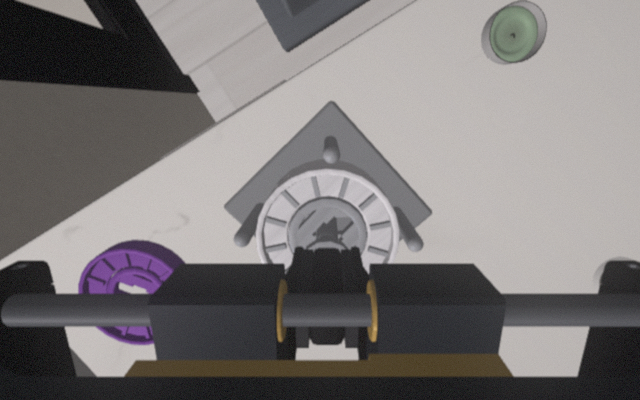

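The quarter turn met no resistance. The disc stack still lies in the cassette at about (328,230). I'll lift a little and watch for the weight.

```bash
python3 -m crank '[[0,-0.008,0,0,0,0,-1],[0,-0.016,0,0,0,0,-1],[0,-0.024,0,0,0,0,-1],[0,-0.032,0,0,0,0,-1],[0,-0.04,0,0,0,0,-1],[0,-0.048,0,0,0,0,-1],[0,-0.048,0,0,0,0,-1]]'
python3 - <<'E'
from h import *
o=robot.get_obs();print(o['position'],o['ft_force'],o['moment'])
im=vision.camera('wrist');cv2.imwrite('pics/w11r.png',im)
E
```

```text
time: 15.25
position: [0.4196, -0.1846, 0.1524]
tool_rot: [0.683, -0.182, 0.183, -0.683]
ft_force: [-0.2, 0.1, -4.7]
grip_width: 0.0136
[ 0.41964474 -0.18463451  0.15241282] [-0.20165015  0.055723   -4.74036948] [ 0.0474039  -0.00228576  0.0684814 ]
```

View pics/w11r.png

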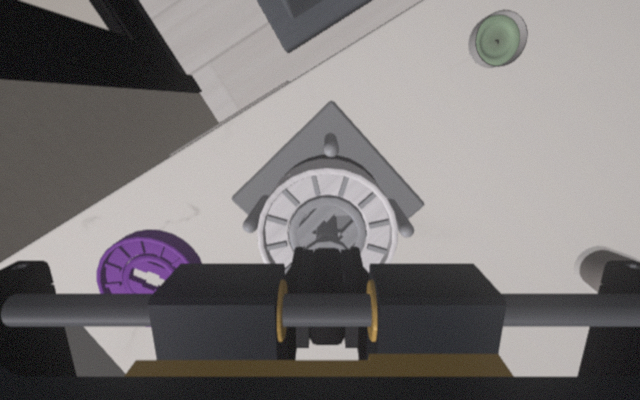

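The force reads about -4.7 N, roughly both discs, and they rose with the rod. Lifting clear of the posts.

```bash
python3 -m crank '[[0,-0.02,0,0,0,0,-1],[0,-0.04,0,0,0,0,-1],[0,-0.06,0,0,0,0,-1],[0,-0.08,0,0,0,0,-1],[0,-0.1,0,0,0,0,-1],[0,-0.12,0,0,0,0,-1],[0,-0.14,0,0,0,0,-1],[0,-0.155,0,0,0,0,-1],[0,-0.155,0,0,0,0,-1],[0,-0.155,0,0,0,0,-1]]'
python3 - <<'E'
from h import *
o=robot.get_obs();print(o['position'],o['ft_force'],o['moment'])
im=vision.camera('wrist');cv2.imwrite('pics/w12r.png',im)
print(row([.4465,.095,.23],down(1.821)),row([.4465,-.045,.23],down(1.43)))
E
```

```text
time: 16.55
position: [0.4192, -0.1843, 0.2293]
tool_rot: [-0.683, 0.183, -0.182, 0.683]
ft_force: [-0.1, 0.3, -6.4]
grip_width: 0.0134
[ 0.4191848  -0.18429022  0.22931776] [-0.10549645  0.28913612 -6.36721464] [-0.03610682  0.04052484 -0.00988085]
[-0.2309, -0.0013, 0.5114, -0.0002, -0.2457, -0.0003] [-0.0913, -0.0015, 0.2687, -0.0001, -0.1213, -0.0004]
```

View pics/w12r.png

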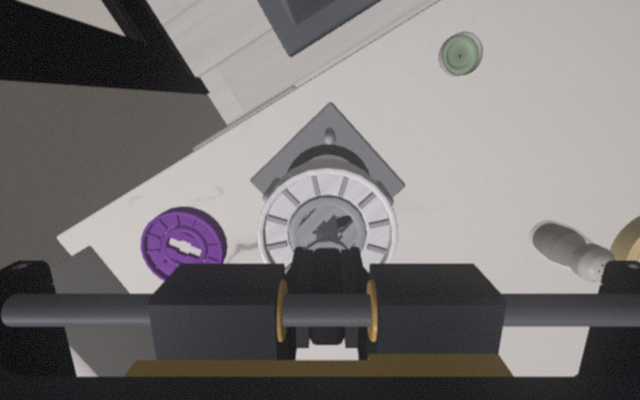

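Both discs hang on the rod and the empty ring shows beneath them. Carrying them to the front of the fork.

```bash
python3 -m crank '[[-0.015,0,0.03,0,-0.015,0,-1],[-0.04,0,0.09,0,-0.045,0,-1],[-0.07,0,0.16,0,-0.08,0,-1],[-0.1,0,0.23,0,-0.115,0,-1],[-0.135,0,0.3,0,-0.15,0,-1],[-0.17,0,0.37,0,-0.18,0,-1],[-0.2,0,0.44,0,-0.21,0,-1],[-0.22,0,0.49,0,-0.235,0,-1],[-0.231,0,0.511,0,-0.246,0,-1],[-0.231,0,0.511,0,-0.246,0,-1]]'
python3 - <<'E'
from h import *
o=robot.get_obs();print(o['position'],o['ft_force'],o['moment'])
im=vision.camera('wrist');cv2.imwrite('pics/w13r.png',im)
for p in ([.4456,.095,.143],[.4456,.2261,.143],[.4456,.2261,.131]):print(row(p,down(1.821)))
E
```

```text
time: 17.85
position: [0.4459, 0.0953, 0.2293]
tool_rot: [0.701, 0.089, -0.09, -0.701]
ft_force: [0.1, -0.6, -5.5]
grip_width: 0.0137
[0.44592141 0.09526444 0.22931137] [ 0.13283101 -0.63818327 -5.51751103] [-0.04404358  0.0181887   0.01275092]
[-0.0006, 0.1727, 0.0013, 0.0001, 0.0005, -0.0003]
[0.0647, 0.1725, 0.2552, 0.0001, 0.0005, -0.0003]
[0.0647, 0.1965, 0.2552, 0.0001, 0.0005, -0.0003]
```

View pics/w13r.png

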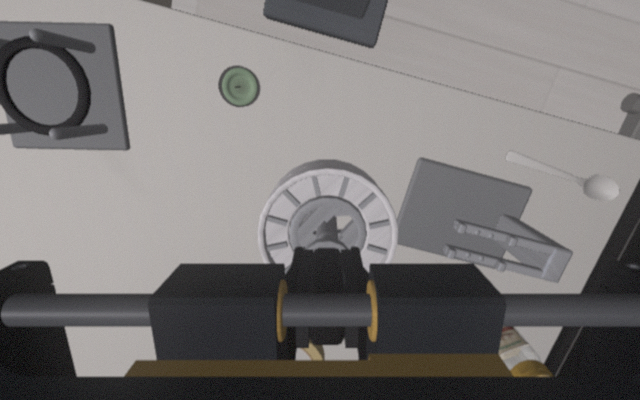

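```bash
python3 -m crank '[[0,0.03,0,0,0,0,-1],[0,0.07,0.001,0,0,0,-1],[0,0.11,0.001,0,0,0,-1],[-0.0006,0.15,0.001,0,0,0,-1],[-0.0006,0.171,0.001,0,0,0,-1],[-0.0006,0.171,0.001,0,0,0,-1],[-0.0006,0.171,0.001,0,0,0,-1]]'
python3 - <<'E'
from h import *
o=robot.get_obs();print(o['position'],o['ft_force'],o['moment'])
im=vision.camera('wrist');cv2.imwrite('pics/w14r.png',im)
s=vision.camera('scene');cv2.imwrite('pics/s14.png',cv2.resize(s[150:350,200:420],(660,600)))
for p in ([.4456,.15,.144],[.4456,.2261,.144],[.4456,.2261,.131]):print(row(p,down(1.821)))
E
```

```text
time: 18.77
position: [0.447, 0.0947, 0.1446]
tool_rot: [0.702, 0.089, -0.088, -0.701]
ft_force: [0.6, -0.4, -5.6]
grip_width: 0.014
[0.44695232 0.09468284 0.14461767] [ 0.55029651 -0.41811358 -5.60788181] [ 0.0169228  -0.0181276   0.02751434]
[0.0248, 0.0015, 0.1074, 0.0002, 0.0002, 0.0006]
[0.0626, 0.0015, 0.2549, 0.0002, 0.0002, 0.0006]
[0.0625, 0.0275, 0.2549, 0.0002, 0.0002, 0.0006]
```

View pics/w14r.png

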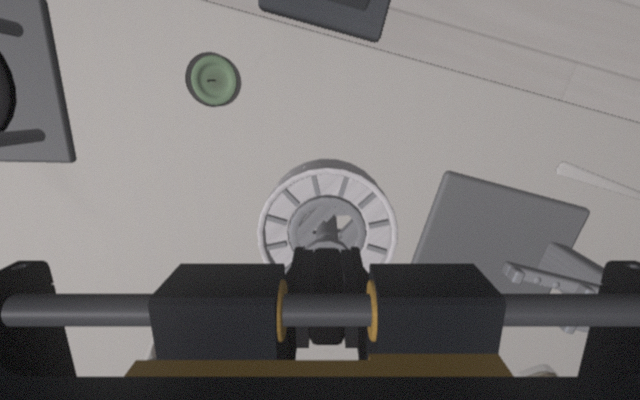

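View pics/s14.png

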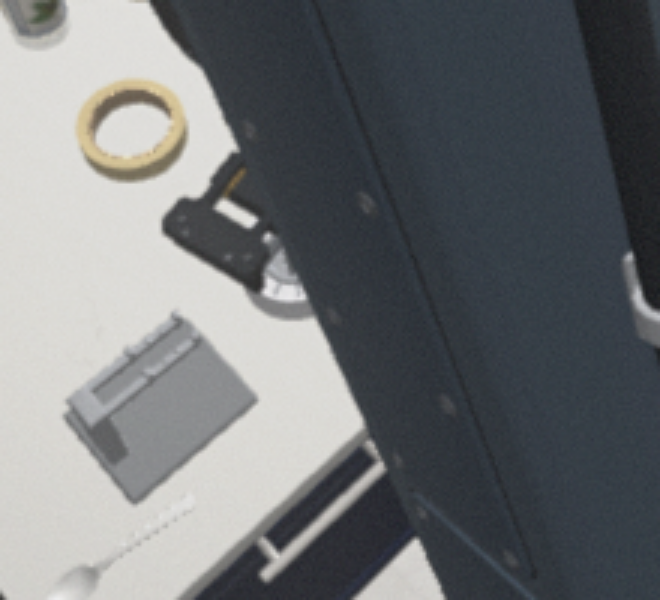

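The path is clear: the fork is ahead along +y and the discs hang level in front of it. Advancing halfway, then checking.

```bash
python3 -m crank '[[0.006,0.001,0.02,0,0,0,-1],[0.012,0.001,0.05,0,0,0,-1],[0.019,0.001,0.08,0,0,0,-1],[0.025,0.001,0.107,0,0,0,-1],[0.025,0.001,0.107,0,0,0,-1],[0.025,0.001,0.107,0,0,0,-1]]'
python3 - <<'E'
from h import *
o=robot.get_obs();print(o['position'],o['ft_force'],o['moment'])
im=vision.camera('wrist');cv2.imwrite('pics/w15r.png',im)
for p in ([.4456,.19,.144],[.4456,.2261,.144],[.4456,.2261,.131]):print(row(p,down(1.821)))
E
```

```text
time: 19.62
position: [0.445, 0.15, 0.1435]
tool_rot: [0.702, 0.089, -0.089, -0.701]
ft_force: [0.2, -0.4, -5.6]
grip_width: 0.0135
[0.44497133 0.14999631 0.14347033] [ 0.22070748 -0.3579281  -5.55001864] [0.05537708 0.06609731 0.00029788]
[0.0211, -0.001, 0.0776, 0.0001, 0.0003, -0.0001]
[0.039, -0.001, 0.1475, 0.0001, 0.0003, -0.0001]
[0.0391, 0.025, 0.1475, 0.0001, 0.0003, -0.0001]
```

View pics/w15r.png

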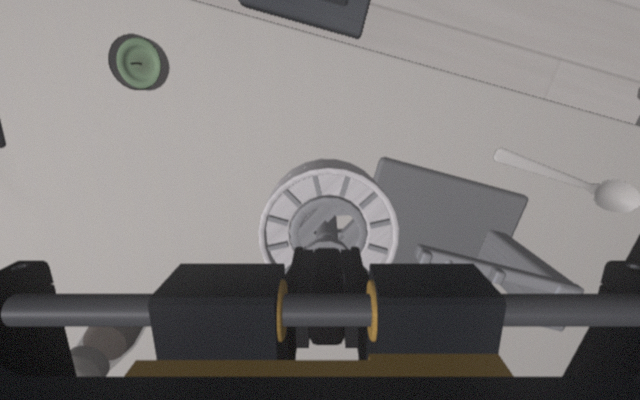

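```bash
python3 -m crank '[[0.005,-0.001,0.02,0,0,0,-1],[0.01,-0.001,0.04,0,0,0,-1],[0.016,-0.001,0.06,0,0,0,-1],[0.021,-0.001,0.078,0,0,0,-1],[0.021,-0.001,0.078,0,0,0,-1]]'
python3 - <<'E'
from h import *
o=robot.get_obs();print(o['position'],o['ft_force'],o['moment'])
im=vision.camera('wrist');cv2.imwrite('pics/w16r.png',im)
cv2.imwrite('pics/w16.png',cv2.resize(im[130:300,230:530],(750,425)))
for p in ([.4456,.2261,.144],[.4456,.2261,.131]):print(row(p,down(1.821)))
E
```

```text
time: 20.3
position: [0.4456, 0.1912, 0.144]
tool_rot: [-0.701, -0.089, 0.089, 0.701]
ft_force: [0.1, -0.3, -5.6]
grip_width: 0.0135
[0.4455604  0.19115116 0.1440213 ] [ 0.10368072 -0.28402921 -5.59790631] [ 0.03913875 -0.00456733 -0.04827728]
[0.018, 0.0, 0.0685, 0.0001, 0.0006, -0.0]
[0.018, 0.026, 0.0685, 0.0001, 0.0006, -0.0]
```

View pics/w16.png

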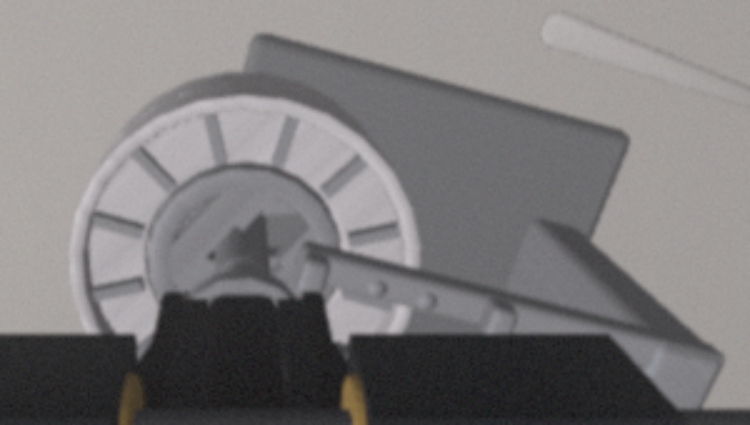

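The prong passes over the disc without contact and the collar is above the lip, so I'll continue to the seat.

```bash
python3 -m crank '[[0.004,0,0.015,0,0,0,-1],[0.008,0,0.03,0,0,0,-1],[0.012,0,0.045,0,0,0,-1],[0.016,0,0.06,0,0,0,-1],[0.018,0,0.0685,0,0,0,-1],[0.018,0,0.0685,0,0,0,-1]]'
python3 - <<'E'
from h import *
o=robot.get_obs();print(o['position'],o['ft_force'],o['moment'])
im=vision.camera('wrist');cv2.imwrite('pics/w17r.png',im)
cv2.imwrite('pics/w17.png',cv2.resize(im[130:300,230:530],(750,425)))
for p in ([.4456,.2261,.144],[.4456,.2261,.131]):print(row(p,down(1.821)))
E
```

```text
time: 21.1
position: [0.4457, 0.2261, 0.144]
tool_rot: [0.702, 0.089, -0.089, -0.701]
ft_force: [-0.1, -0.9, -5.4]
grip_width: 0.0138
[0.44572004 0.22606247 0.14401497] [-0.08360571 -0.88921679 -5.3738293 ] [ 0.02735918  0.05814815 -0.01521303]
[0.0, 0.0001, 0.0006, 0.0, 0.0004, -0.0001]
[0.0, 0.0261, 0.0006, 0.0, 0.0004, -0.0001]
```

View pics/w17.png

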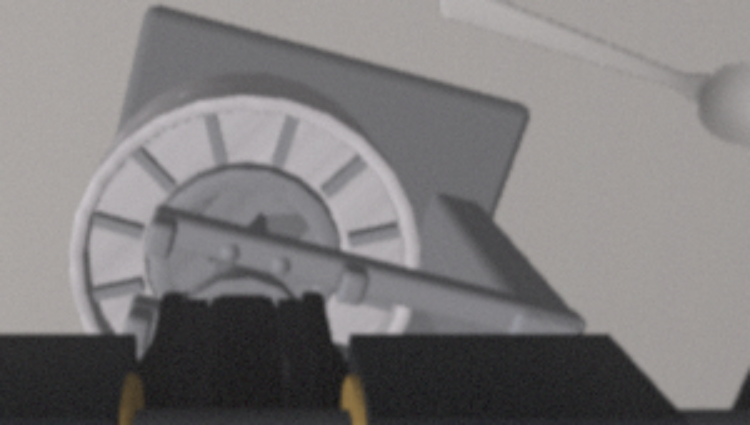

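The collar stands between the lips, over the studs at (228,252) and (280,265). Lowering to the seat.

```bash
python3 -m crank '[[0,0.006,0,0,0,0,-1],[0,0.012,0,0,0,0,-1],[0,0.018,0,0,0,0,-1],[0,0.022,0,0,0,0,-1],[0,0.024,0,0,0,0,-1],[0,0.024,0,0,0,0,-1]]'
```

```text
time: 21.9
position: [0.4458, 0.2257, 0.132]
tool_rot: [0.702, 0.088, -0.089, -0.702]
ft_force: [-0.3, -0.5, -6.5]
grip_width: 0.0135
```

```bash
python3 -m crank '[[0,0.002,0,0,0,0,-1],[0,0.003,0,0,0,0,-1],[0,0.003,0,0,0,0,-1]]'
```

```text
time: 22.28
position: [0.446, 0.2258, 0.1309]
tool_rot: [-0.702, -0.089, 0.088, 0.702]
ft_force: [-0.9, -0.0, -2.0]
grip_width: 0.0138
```

```bash
python3 -m crank '[[0,0.001,0,0,0,0,-1],[0,0.001,0,0,0,0,-1]]'; python3 - <<'E'
from h import *
im=vision.camera('wrist')
cv2.imwrite('pics/w18.png',cv2.resize(im[130:300,230:530],(750,425)))
E
```

```text
time: 22.52
position: [0.446, 0.2258, 0.1307]
tool_rot: [-0.702, -0.089, 0.088, 0.702]
ft_force: [-1.3, -0.6, 4.9]
grip_width: 0.0139
```

View pics/w18.png

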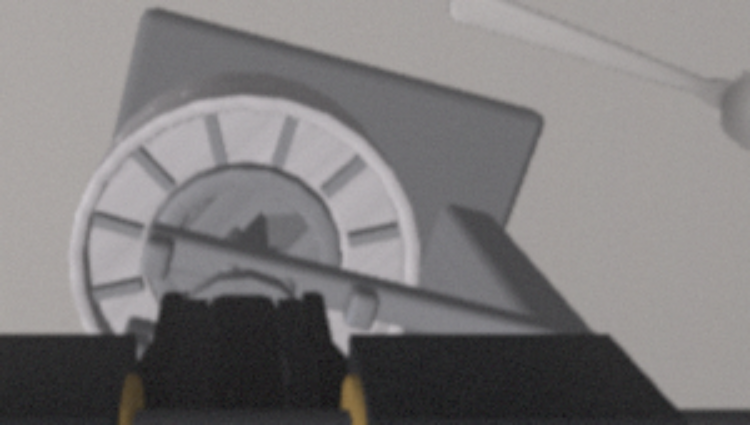

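The collar is seated between the lips and covers the studs. I'll open and retreat upward.

```bash
python3 -m crank '[[0,0,0,0,0,0,0],[0,0,0,0,0,0,0],[0,0,0,0,0,0,0],[0,0,0,0,0,0,0.5],[0,0,0,0,0,0,0.5],[0,0,0,0,0,0,0.5]]'
python3 - <<'E'
from h import *
im=vision.camera('wrist');cv2.imwrite('pics/w19.png',im)
E
```

```text
time: 23.32
position: [0.4458, 0.2257, 0.13]
tool_rot: [0.702, 0.088, -0.089, -0.702]
ft_force: [-1.3, 0.5, -0.2]
grip_width: 0.0623
```

View pics/w19.png

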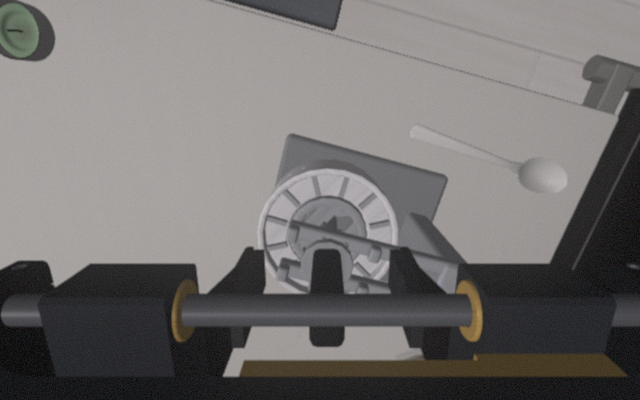

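The jaws are clear of the grip on both sides and the rod hangs upright. Rising straight up.

```bash
python3 -m crank '[[0,-0.04,0,0,0,0,0.5],[0,-0.1,0,0,0,0,0.5],[0,-0.18,0,0,0,0,0.5],[0,-0.27,0,0,0,0,0.5],[-0.05,-0.34,-0.03,0,0,0,0.5],[-0.1,-0.34,-0.08,0,0,0,0.5],[-0.1,-0.34,-0.08,0,0,0,0.5],[-0.1,-0.34,-0.08,0,0,0,0.5]]'
python3 - <<'E'
from h import *
o=robot.get_obs();c=cam('wrist',o);print(o['position'])
im=vision.camera('wrist');cv2.imwrite('pics/w20r.png',im)
s=vision.camera('scene');cv2.imwrite('pics/s20.png',cv2.resize(s[200:340,180:340],(686,600),interpolation=cv2.INTER_CUBIC))
t=vision.camera('top');cv2.imwrite('pics/t20.png',t)
E
```

```text
time: 24.38
position: [0.4077, 0.1748, 0.3001]
tool_rot: [-0.701, -0.089, 0.088, 0.702]
ft_force: [0.4, 0.2, -1.0]
grip_width: 0.0656
[0.40769571 0.17477382 0.30005587]
```

View pics/w20r.png

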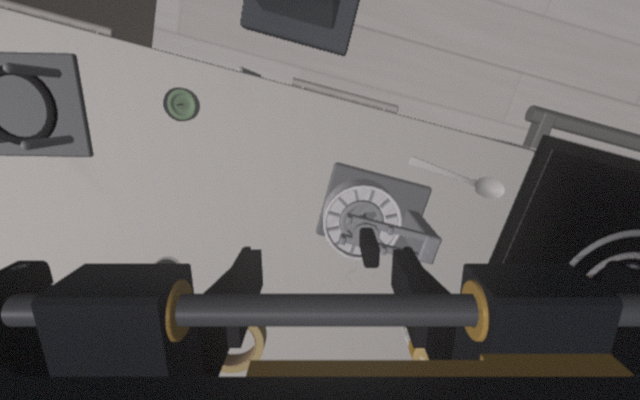

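View pics/s20.png

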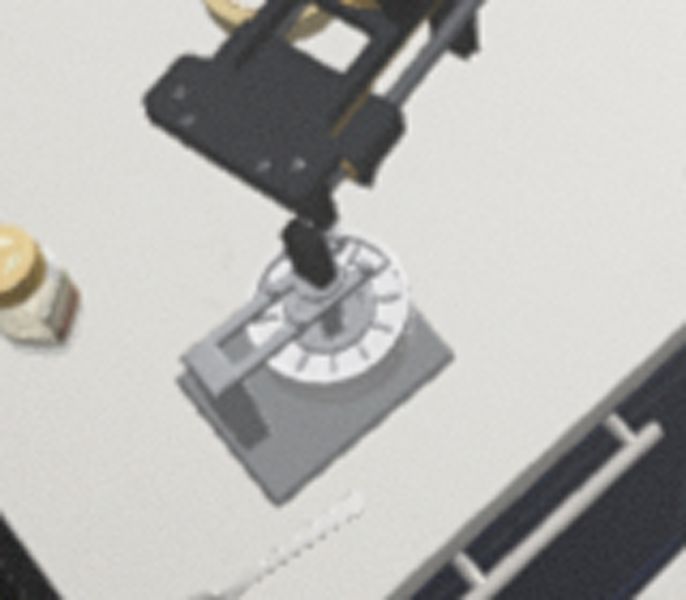

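View pics/t20.png

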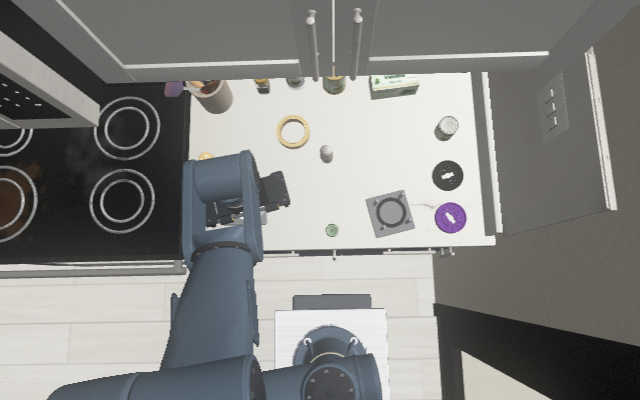

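The rod hangs upright in the fork with the discs level under the prongs, the cassette is empty, and the bystanders appear to be where they were. The arm is clear, so I'm handing in.

```bash
python3 - <<'E'
from rig import robot
o=robot.get_obs();print(abs(o['joint_velocities']).max(),o['time']);print(robot.hand_in())
E
```

```text
0.0039399768123013525 24.525
the job is handed in; nothing more can be done
None
```

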